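Snap the deep socket onto the ratchet

TASK

The eyelet press still has to be bolted down, so get the ratchet ready: take the tall deep socket off the red rail and push it onto the ratchet's square drive, which points up out of the tool tray, until the spring ball has clicked and the socket sits fully home against the ratchet's head. The square can stand at any angle, so the socket may need turning under a light push before it drops on. Never press it on with more than 30 N, leave everything else where it is, and let go of the socket.

Things in the scene. Friction and masses are not known exactly. Their poses are not given: they have to be found in the camera images.
- deep_mid (a point): Centre (half-way up) of the deep socket: a loose upright steel cylinder, 32 mm diameter, 80 mm tall, about 0.26 kg, the only tall one of the three sockets on the red rail. z is its axis, pointing up. It stands over one of the rail's posts, at any turn, and lifts straight off.
- deep_hole (a point): Centre of the deep socket's underside, 40 mm below its middle: the mouth of its square hole, 13.7 mm wide, 17.5 mm deep, sides along this point's x and y, chamfered 1.2 mm at the mouth; a groove for the spring ball runs round inside, 7 mm up. Any of the four ways round will do.
- rail: Fixed red socket rail, 46 x 210 x 16 mm, long along its own y. Origin: centre of its underside. Three black round posts (11 mm diameter, 12 mm tall) stand on it at y = -65, 0 and +65 mm; each carries one socket, in an order that varies, standing on the rail's top 16 mm above the origin.
- tray: Fixed black tool tray with grey foam, 130 x 305 mm, rim 27 mm high. Origin: on the table under the axis of the ratchet's drive; the ratchet's handle runs along the tray's +y to 226 mm. Apart from the drive nothing here stands over 42 mm. An extension bar and a spanner lie along the tray's long sides.
- ratchet (a joint): Height of the ratchet over its rest, in m: 0 as it lies. It lies on springy foam and sinks 1 mm for every 6 N of downward push (-0.001 at 6 N), and springs back. More than 30 N is too much (-0.005); bottomed at -0.008.
- seat (a point): Point on the drive's axis in the top face of the ratchet's head, 42 mm above the table; z up. The socket's underside rests on this face when fully home. A spring ball stands 2 mm out of one side of the drive, 7 mm above the face; passing it takes about 12 to 20 N, then it clicks and the socket goes home.
- drive_top (a point): Centre of the top of the ratchet's square drive, 16 mm above the head's face: 12.7 mm wide, 1.5 mm chamfer. THE SQUARE'S TURN IS NOT MEASURED: it stands at any angle, not along this point's x and y, held by 0.2 Nm of drag. Lined up within about 4 degrees the socket drops on until its underside meets the ball, about 8 mm above the face; off the angle it stays about 13 mm or more above.
- short_a_mid (a point): Centre of a short socket, 29 mm diameter, 38 mm tall, on the rail. Leave it there.
- short_b_mid (a point): Centre of a short socket, 33 mm diameter, 42 mm tall, on the rail. Leave it there.
- weight_a: Blue pattern weight, 68 mm diameter, 50 mm tall; origin in its underside. Bystander.
- weight_b: Blue pattern weight like the other. Bystander.
- cone: Grey thread cone, 60 mm diameter, 111 mm tall; origin in its underside. Bystander.
- shears: Tailor's shears lying flat, about 215 mm long, 12 mm thick, black handles; origin near the pivot. Bystander.
- dish: Green plastic pin dish, 96 mm diameter, 22 mm tall; origin in its underside. Bystander.
Not all that is in view belongs to the job. What is shaped like the part that bears deep_mid but blue is not meant.

How it is judged:
On the way, in this order (a step that is already met when the one before it is completed fails the run):
1. the deep socket is lifted off its post, clear of the rail (z of deep_mid in the frame of rail above 0.085 m), for 0.1 s.
2. the deep socket is home on the drive, past the click (horizontal distance between deep_mid and seat below 0.006 m and z of deep_mid in the frame of seat below 0.042 m and angle between the z axis of deep_mid and the z axis of seat, either way round below 0.1 rad), for 0.2 s.
At the end, for the whole second after the job is handed in: The deep socket stands upright on the ratchet's square drive, fully home (its underside within 2 mm of the head's face, its middle within 6 mm of the drive's axis, tilt under 0.1 rad), still and let go of; the two short sockets are still on their posts (within 20 mm of their start) (all of step 2 and linear speed of deep below 0.02 m/s and contact force between the fingers and deep below 0.05 N and distance of each of short_a_mid, short_b_mid from where it was at the start of the episode below 0.02 m); the robot touches nothing.
It fails at once if the socket is pushed on, or the ratchet pressed down, with more than 30 N (the ratchet sinks 5 mm into its foam) (value of joint ratchet below -0.005 m).
It fails at once if a short socket is moved by more than 20 mm (distance of any of short_a_mid, short_b_mid from where it was at the start of the episode above 0.02 m).
It fails at once if a pattern weight, the thread cone, the shears or the pin dish is moved by more than 30 mm (distance of any of weight_a, weight_b, cone, shears, dish from where it was at the start of the episode above 0.03 m).
It also fails if it takes over 72 s, if anything falls off the work surface, if the arm or the gripper's body presses on something with over 40 N, if the wrist force passes 120 N, or if a joint passes its speed limit or range.

ROBOT

A 6-joint arm with a two-finger parallel gripper is mounted at the origin on the work surface. World frame = base frame: x ahead of the robot, y to its left, z up, the work surface at z = 0. Lengths are in m, angles in rad, forces in N, time in s.
With the tool pointing down it reaches from about 0.25 to 0.775 m from the base axis. Payload 4 kg.
Tool frame: the origin (TCP) lies on the centre line of the jaws, within the pads' length; the fingertips stand 14 mm ahead of it and the grasp point (between the pads) lies 5 mm behind it (robot.tcp_to_tips is the distance from the TCP to the fingertips, in m); z points along the fingers, y is the line along which they close (so a half turn about z gives the same grasp; the last joint's range is limited). The gripper opens to 94 mm and grips with 3 to 60 N. Pads are 16 mm wide; open, the fingers measure 119 mm over their backs; the gripper's body (75 mm by 177 mm) begins 78 mm behind the grasp point.
Start: joints at [1.131, 0.087, 1.371, -0, 1.684, -0.103], TCP at [0.182, 0.519, 0.22] pointing down, gripper open.
Joint ranges: [-3.1, 3.1], [-0.76, 2.03], [0.27, 2.55], [-1.08, 4.22], [0.17, 2.65], [-2.57, 2.57]. Speed limits (rad/s): [2.79, 2.79, 3.14, 3.14, 3.14, 3.14].

INTERFACE

Orientations are given as [roll, pitch, yaw] about the fixed x, y, z axes, in that order (R = Rz(yaw) Ry(pitch) Rx(roll)).
In Python, from bench import robot gives the robot as it stands.
- The arm moves only by the tool carry_out, never from a script. Its argument "increments" is a list of rows, each a list of 3 entries, a list of its own where there are three numbers: the closure in counts, from 0 (fully open) to 255 (shut), then the shift along the tool's x, y, z in mm, then the turn about the tool's z in degrees. In form: [[fingers, [dx, dy, dz], twist], ...]. A call has 1 to 8 rows; each row shifts and turns the commanded pose from where the row before left it, along the tool's axes as they then stand; what a row does not reach is not made up. A row lasts 1/10 s, in which the tool goes at most 50 mm and 8.59 degrees, less where a joint would pass 70% of its speed; a pose out of reach is approached as far as the arm can. A call with a gripper value outside its range is refused whole. The fingers move at their own pace and stop on an object; the grip force is fixed at half the most. Time passes only in rows, so rows that do not move let the fingers close. It gives the time, the measured TCP pose, the force, the opening and the grip force at its end, in the units of the state.
- robot.get_obs(): the state, without advancing time (a new reading comes with each control period).
- robot.snapshot(name): name is "side" or "top" or "wrist"; returns the picture (420x560x3 uint8, blue, green, red); there is no depth.
- robot.get_calibration(name): a dict with "vfov" (degrees; the focal length in pixels is half the picture's height over the tangent of half this angle, whatever the lens; pixels are square), "cx", "cy" (the principal point, pixels), "T" (4x4, takes a point from camera to world coordinates). Camera axes: x right, y down, z forward; pixel columns grow to the right and rows downward; lengths in m; the calibration is good to about 2 mm. A picture is of the moment at which its call begins: read the wrist's pose just before it. get_calibration takes no time and is no camera call; for the wrist camera it gives the pose at the moment of the call.
- robot.close_job(): hands the job in; it is judged then, once.
The state is a dict: "time": time; "joint_positions": joint angles; "qvel": joint speeds; "joint_torque": joint torques, N m; "tool_pos": TCP position; "ee_rot": TCP orientation; "wrist_force": force on the tool from outside, world axes, zero at the start; "wrist_torque": the same for the moment, N m; "width": finger opening in m; "finger_force": force on a finger pad.
Only numpy, scipy, OpenCV 4.12 (cv2) and the standard library are available. Lean on these libraries where they do the work, as an engineer would, in place of code of your own. Each camera call takes 0.05 s, during which the arm holds its last target. There are 200 camera calls.

## Working session

There is one attempt and no reset: what is moved stays moved. The work goes in short steps, Python scripts to look and compute and a tool call to move; the robot and the scene stay as the last step left them, time stands still between calls to the robot, and variables do not carry over. Pictures are saved under pics/ and viewed, at most 10 in all, crops included, and the job is handed in when it is done.

Besides the shell and the picture viewer there is one more tool, called after "Request:" by a JSON object that holds its "method" and its "body". carry_out: Moves the arm, as the interface text tells. Its arguments: {"type":"object","properties":{"increments":{"type":"array","items":{"type":"array"}}},"required":["increments"]}

```bash
mkdir -p pics; cat > h.py <<'E'
from bench import robot
import numpy as np, cv2
def ray(cal,u,v,shape=(420,560)):
    f=shape[0]/2/np.tan(np.radians(cal['vfov'])/2)
    T=np.array(cal['T']); d=T[:3,:3]@np.array([(u-cal['cx'])/f,(v-cal['cy'])/f,1.]); return T[:3,3],d
def plane(cal,u,v,z):
    o,d=ray(cal,u,v); return o+d*(z-o[2])/d[2]
def proj(cal,p):
    T=np.array(cal['T']); c=T[:3,:3].T@(np.array(p)-T[:3,3]); f=210/np.tan(np.radians(cal['vfov'])/2)
    return cal['cx']+f*c[0]/c[2],cal['cy']+f*c[1]/c[2]
E
python3 - <<'E'
from h import *
for n in ['top','side','wrist']:
    c=robot.get_calibration(n); im=robot.snapshot(n); cv2.imwrite(f'pics/{n}0.png',im)
    print(n,c['vfov'],c['cx'],c['cy'],np.round(c['T'],3).tolist())
print(robot.get_obs())
E
```

```text
top 57.87102044969122 279.177986636832 206.1325494593266 [[0.001, -0.997, 0.077, 0.465], [-0.999, -0.003, -0.037, -0.147], [0.037, -0.077, -0.996, 0.935], [0.0, 0.0, 0.0, 1.0]]
side 50.4235945103838 274.45054867347244 208.00290058136812 [[0.997, -0.062, 0.049, 0.484], [-0.079, -0.69, 0.72, -0.877], [-0.011, -0.721, -0.692, 0.774], [0.0, 0.0, 0.0, 1.0]]
wrist 64.25934842999924 275.15822465799664 211.36666470952474 [[0.33, 0.907, 0.262, 0.105], [0.944, -0.317, -0.093, 0.546], [-0.001, 0.278, -0.961, 0.383], [0.0, 0.0, 0.0, 1.0]]
{'time': 0.15, 'joint_positions': array([ 1.13088407e+00,  8.77579719e-02,  1.37185332e+00,  2.60307709e-05,
        1.68360974e+00, -1.03116169e-01]), 'qvel': array([ 0.00012202, -0.00049497, -0.00430971,  0.0008618 , -0.00091418,
        0.00036545]), 'joint_torque': array([ 1.83364544e-03, -3.40646124e+01, -3.02791107e+01,  7.19569554e-02,
        3.05616448e-02, -1.14145403e-04]), 'tool_pos': array([0.18159526, 0.51874811, 0.21861522]), 'ee_rot': array([-3.13997558e+00, -1.93347867e-04,  2.80479932e+00]), 'wrist_force': array([-0.34099048,  0.39628354, -0.22571548]), 'wrist_torque': array([ 0.04294805, -0.01095728,  0.01517249]), 'finger_force': 0.0, 'width': 0.09403190157050406}
```

View pics/top0.png

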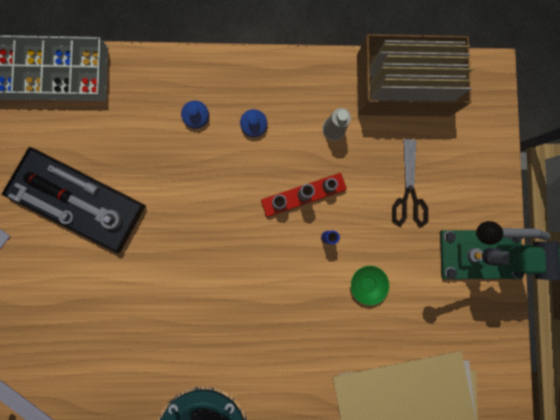

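View pics/side0.png

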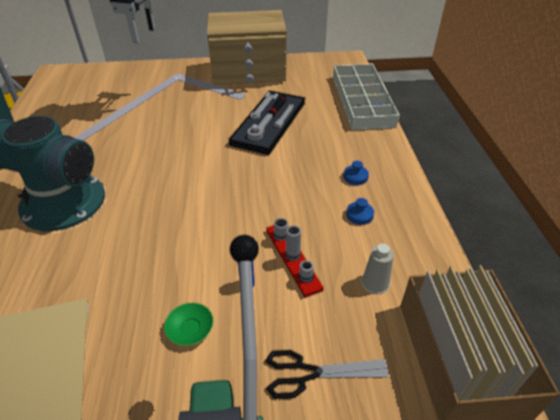

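The top view shows the rail with sockets at (279,202), (307,191), (332,184). The side view shows the middle one, at (293,240), is the tall one. The blue look-alike is at (330,238). The ratchet head and drive are at about top (109,218) and side (256,130).

```bash
python3 - <<'E'
from h import *
im=cv2.imread('pics/top0.png'); c=robot.get_calibration('top'); s=robot.get_calibration('side')
b,g,r=[im[...,i].astype(int) for i in range(3)]
m=((r>110)&(g<60)&(b<60)).astype(np.uint8); m[:150]=0; m[:, :240]=0
cnt=max(cv2.findContours(m,0,2)[0],key=cv2.contourArea)
box=cv2.boxPoints(cv2.minAreaRect(cnt)); P=np.array([plane(c,u,v,.016) for u,v in box]); print('rail',P.round(3).tolist(),P.mean(0).round(4))
for n,z,uv in [('sock',.096,(307,190)),('sA',.055,(279,202)),('sB',.055,(332,184)),('dr',.058,(109,218))]: 
    p=plane(c,*uv,z); print(n,p.round(4),np.round(proj(s,p)))
for n,x,y,w in [('top',109,215,60),('top',307,195,60),('side',285,245,60),('side',260,125,60)]:pass
t=cv2.imread('pics/top0.png'); sd=cv2.imread('pics/side0.png')
cr=lambda i,x,y:cv2.resize(i[y-37:y+38,x-50:x+50],(400,300),interpolation=cv2.INTER_CUBIC)
cv2.imwrite('pics/cr.png',np.vstack([np.hstack([cr(t,107,215),cr(t,307,192)]),np.hstack([cr(sd,262,125),cr(sd,293,250)])]))
E
```

```text
rail [[0.592, -0.248, 0.016], [0.62, -0.332, 0.016], [0.579, -0.345, 0.016], [0.551, -0.262, 0.016]] [ 0.5855 -0.2969  0.016 ]
sock [ 0.5667 -0.2404  0.096 ] [293. 229.]
sA [ 0.5432 -0.1794  0.055 ] [279. 223.]
sB [ 0.5861 -0.3039  0.055 ] [306. 265.]
dr [0.5049 0.2076 0.058 ] [254. 127.]
```

View pics/cr.png

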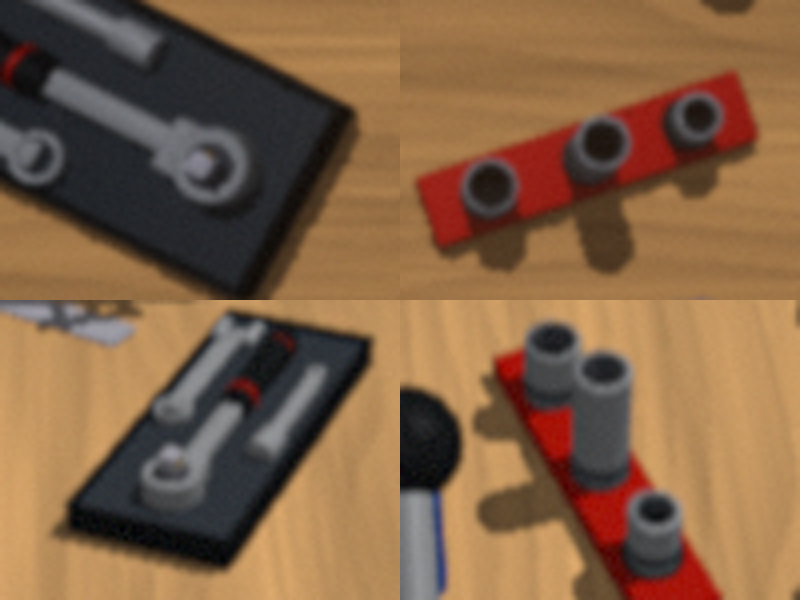

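The crop shows the drive at top (108,219) and the deep socket's mouth at (308,191). I'm moving above the deep socket and lining the jaws up across the rail.

Request:
{"method": "carry_out", "body": {"increments": [[0,[-34,-33,0],0],[0,[-34,-33,0],0],[0,[-34,-33,0],0],[0,[-34,-33,0],0],[0,[-34,-33,0],0],[0,[-34,-33,0],0],[0,[-34,-33,0],0],[0,[-34,-33,0],0]]}}

```text
time: 0.95
tool_pos: [0.3515, 0.1783, 0.2194]
ee_rot: [3.141, 0.0, 2.805]
wrist_force: [1.1, 0.6, -0.1]
width: 0.0942
finger_force: 0.0
```

Request:
{"method": "carry_out", "body": {"increments": [[0,[-34,-33,0],0],[0,[-34,-33,0],0],[0,[-34,-33,0],0],[0,[-34,-33,0],0],[0,[-34,-33,0],0],[0,[-34,-33,0],0],[0,[-34,-33,0],0],[0,[-34,-33,0],0]]}}

```text
time: 1.75
tool_pos: [0.5211, -0.1609, 0.2191]
ee_rot: [3.141, -0.0, 2.804]
wrist_force: [0.4, 0.7, -0.8]
width: 0.094
finger_force: 0.0
```

Request:
{"method": "carry_out", "body": {"increments": [[0,[-34,-33,0],0],[0,[-34,-33,0],0],[0,[0,0,0],8],[0,[0,0,0],8],[0,[0,0,0],8],[0,[0,0,0],8],[0,[0,0,0],8],[0,[0,0,0],8]]}}

```text
time: 2.55
tool_pos: [0.5629, -0.2437, 0.2188]
ee_rot: [-3.141, -0.001, 1.961]
wrist_force: [-0.0, 0.9, 0.0]
width: 0.094
finger_force: 0.0
```

Request:
{"method": "carry_out", "body": {"increments": [[0,[0,0,0],4],[0,[0,0,0],0],[0,[0,0,0],0]]}}

```text
time: 2.85
tool_pos: [0.563, -0.2437, 0.2191]
ee_rot: [-3.141, -0.001, 1.899]
wrist_force: [-0.3, 0.9, 0.1]
width: 0.094
finger_force: 0.0
```

```bash
cat > sh.py <<'E'
from h import *
import sys
c=robot.get_calibration('wrist'); o=robot.get_obs(); im=robot.snapshot('wrist'); n=sys.argv[1]
cv2.imwrite(f'pics/{n}.png',im); np.savez(f'pics/{n}.npz',T=c['T'],vfov=c['vfov'],cx=c['cx'],cy=c['cy'],tcp=o['tool_pos'],rot=o['ee_rot'])
print(o['time'],o['tool_pos'].round(4),np.degrees(o['ee_rot']).round(2),o['wrist_force'].round(2),o['width'],o['joint_positions'].round(2))
E
python3 sh.py w1; python3 -c "
from h import *
print(proj(robot.get_calibration('wrist'),(.5667,-.2404,.096)))"
```

```text
2.85 [ 0.563  -0.2437  0.2191] [-1.7998e+02 -3.0000e-02  1.0879e+02] [-0.28  0.88  0.06] 0.09400856028898193 [-0.5   0.23  1.21  0.    1.7  -0.83]
(np.float64(279.5419983380868), np.float64(207.7431649320946))
```

View pics/w1.png

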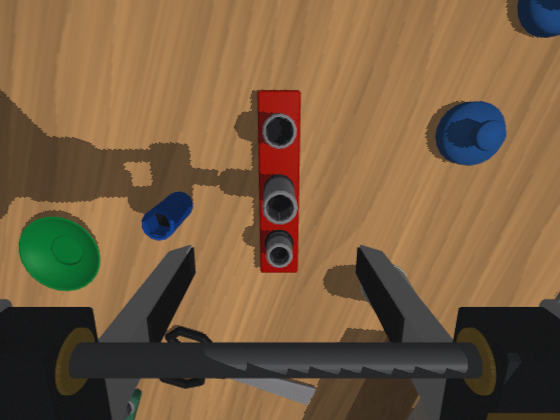

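The deep socket's rim is centred at about (281,206) with the rail vertical in view, so the jaws are square to it.

```bash
python3 - <<'E'
from h import *
c=robot.get_calibration('wrist'); o=robot.get_obs(); y=o['ee_rot'][2]
p=plane(c,281,206,.096); d=p-o['tool_pos']
print(p, 'tool dx dy',1e3*(np.cos(y)*d[0]+np.sin(y)*d[1]),1e3*(np.sin(y)*d[0]-np.cos(y)*d[1]))
E
```

```text
[ 0.56740543 -0.23845599  0.096     ] tool dx dy 3.554629939461723 5.878023338832004
```

Request:
{"method": "carry_out", "body": {"increments": [[0,[3.5,6,30],0],[0,[0,0,40],0],[0,[0,0,40],0],[0,[0,0,30],0],[0,[0,0,11],0],[0,[0,0,0],0],[255,[0,0,0],0],[255,[0,0,0],0]]}}

```text
time: 3.7
tool_pos: [0.5692, -0.2394, 0.0713]
ee_rot: [3.138, 0.003, 1.897]
wrist_force: [0.2, 0.2, 0.3]
width: 0.0814
finger_force: 0.0
```

Request:
{"method": "carry_out", "body": {"increments": [[255,[0,0,0],0],[255,[0,0,0],0],[255,[0,0,0],0],[255,[0,0,0],0],[255,[0,0,0],0],[255,[0,0,0],0]]}}

```text
time: 4.3
tool_pos: [0.5673, -0.2386, 0.0684]
ee_rot: [-3.141, -0.0, 1.897]
wrist_force: [-1.6, -1.3, 1.2]
width: 0.0334
finger_force: 0.8
```

Request:
{"method": "carry_out", "body": {"increments": [[255,[0,0,0],0],[255,[0,0,0],0],[255,[0,0,0],0],[255,[0,0,-10],0],[255,[0,0,-20],0],[255,[0,0,-30],0],[255,[0,0,-30],0],[255,[0,0,0],0]]}}

```text
time: 5.1
tool_pos: [0.5705, -0.2396, 0.1642]
ee_rot: [3.134, 0.007, 1.897]
wrist_force: [1.1, -1.0, -1.9]
width: 0.0316
finger_force: 29.9
```

```bash
python3 sh.py w2; python3 - <<'E'
from h import *
c=robot.get_calibration('top'); o=robot.get_obs(); y=o['ee_rot'][2]
p=plane(c,108.2,218.7,.058); d=p-o['tool_pos']
print(p,o['finger_force'],'tool dx dy',1e3*(np.cos(y)*d[0]+np.sin(y)*d[1]),1e3*(np.sin(y)*d[0]-np.cos(y)*d[1]))
E
```

```text
5.1 [ 0.5705 -0.2396  0.1642] [179.54   0.42 108.72] [ 1.1  -0.98 -1.95] 0.031631997575985296 [-0.49  0.25  1.3   0.    1.59 -0.82]
[0.50328636 0.20934895 0.058     ] 29.887183606624603 tool dx dy 445.8101221548821 81.41554125120257
```

View pics/w2.png

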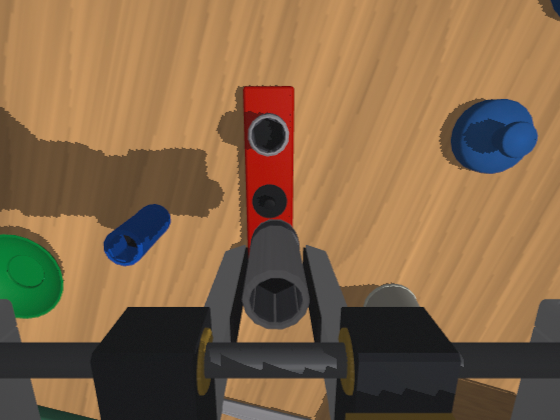

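The socket is held, with its top rim at about (277,300), and the bare post is visible at (269,201). I'm carrying it over to the ratchet.

Request:
{"method": "carry_out", "body": {"increments": [[255,[22,4,-10],0],[255,[44,8,0],0],[255,[44,8,0],0],[255,[44,8,0],0],[255,[44,8,0],0],[255,[44,8,0],0],[255,[44,8,0],0],[255,[44,8,0],0]]}}

```text
time: 5.95
tool_pos: [0.5163, 0.0958, 0.1662]
ee_rot: [-3.138, -0.002, 1.898]
wrist_force: [0.2, 0.2, -2.9]
width: 0.0317
finger_force: 29.9
```

Request:
{"method": "carry_out", "body": {"increments": [[255,[44,8,0],0],[255,[44,8,0],0],[255,[22,4,0],0],[255,[6,2,0],0],[255,[0,0,0],0],[255,[0,0,0],0],[255,[0,0,0],0]]}}

```text
time: 6.65
tool_pos: [0.5024, 0.209, 0.1681]
ee_rot: [-3.141, 0.0, 1.895]
wrist_force: [-0.6, -0.5, -3.4]
width: 0.0316
finger_force: 29.9
```

```bash
python3 sh.py w3; python3 - <<'E'
from h import *
c=robot.get_calibration('wrist'); print(proj(c,(.5033,.2093,.058)),proj(c,np.r_[robot.get_obs()['tool_pos'][:2],.186]))
i=cv2.imread('pics/w3.png')[130:340,140:420]; cv2.imwrite('pics/w3c.png',cv2.resize(i,None,fx=2.8,fy=2.8,interpolation=cv2.INTER_CUBIC))
E
```

```text
6.65 [0.5024 0.209  0.1681] [-1.7995e+02  2.0000e-02  1.0860e+02] [-0.62 -0.49 -3.42] 0.031557313555726337 [ 0.29  0.09  1.47 -0.    1.58 -0.03]
(np.float64(275.43477668469836), np.float64(213.83819461112498)) (np.float64(273.5584246768509), np.float64(288.5306429988291))
```

View pics/w3c.png

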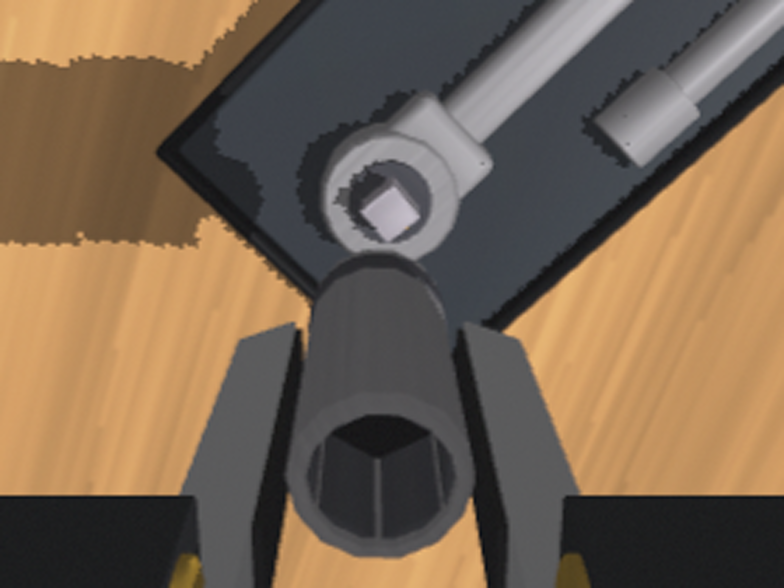

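The drive's top face is at about full-picture (279.6,206.1), turned about 45° in view. The socket's top rim is centred at about (275.8,299.6).

```bash
python3 - <<'E'
from h import *
z=np.load('pics/w3.npz'); c={k:z[k] for k in z.files}; t=c['tcp']; y=c['rot'][2]
R=np.array([[np.cos(y),np.sin(y)],[np.sin(y),-np.cos(y)]])
p=plane(c,279.6,206.1,.058); print('drive',p,R@(p-t)[:2]*1e3)
for h in (.192,.196,.2):
  q=plane(c,275.8,299.6,h); print('sock',h,q,R@(q-t)[:2]*1e3)
for u,v in [(268.6,205),(280.3,195.7),(290.4,206),(280.3,216.8)]: print(R@(plane(c,u,v,.058)-p)[:2]*1e3)
E
```

```text
drive [0.50426383 0.21697039 0.058     ] [6.96039363 4.35685708]
sock 0.192 [0.50411602 0.20707635 0.192     ] [-2.36971767  1.0609673 ]
sock 0.196 [0.50334679 0.20934951 0.196     ] [0.0300646  1.05696627]
sock 0.2 [0.50257757 0.21162267 0.2       ] [2.42984687 1.05296525]
[ 0.96351653 -9.35626641]
[9.09218443 0.55430564]
[0.09397416 9.18913391]
[-9.5257662   0.63905307]
```

```bash
python3 - <<'E'
from h import *
for n,(u,v) in [('top',(108,218)),('side',(255,127))]:
    im=cv2.imread(f'pics/{n}0.png'); c=robot.get_calibration(n)
    for p in ([.5033,.2093,.058],[.5043,.217,.058]): print(n,np.round(proj(c,p),1))
    print(im[v-9:v+10,u-9:u+10].mean(2).astype(int))
E
```

```text
top [108.2 218.7]
top [104.8 218.2]
[[ 91  97 109 114 112 105  94  81  70  65  65  65  65  60  52  46  46  40
   47]
 [110 110 118 119 117 111 108 103  97  92  90  92  91  85  76  65  56  50
   44]
 [116 118 117 117 116 110 109 111 110 109 110 110 110 105  97  86  74  63
   55]
 [116 117 115 112 113 112 109 111 109 109 109 110 110 112 109 105  93  77
   64]
 [118 118 115 113 112 113 108 101  96  92  93  95  98 103 111 112 105  91
   69]
 [115 116 114 113 112 105  97  87  73  64  62  66  73  86 103 110 110 102
   82]
 [116 115 113 113 109 102  98  95  84  69  58  54  57  64  81 102 109 107
   93]
 [109 111 113 113 106 105 115 122 114  96  76  57  53  55  63  87 106 109
  101]
 [111 109 110 114 108 117 132 137 133 122  98  73  59  51  54  70  99 107
  102]
 [109 106 111 114 120 127 132 133 133 126 114  83  62  49  49  61  83 104
  104]
 [108 108 112 120 124 125 132 131 129 123 107  73  46  39  44  54  76 104
  106]
 [105 103 109 113 112 117 120 125 126 113  90  56  40  33  38  55  81 106
  102]
 [ 85  99 107 108  96  94 103 113 114  96  68  42  32  30  39  63  90 107
   98]
 [ 57  81 1
[... 1353 characters left out ...]
 101 110 113 107 107 119 130 139 141 137 122
   88]
 [ 53  73 106 120 107  89  79  81  88  92  92  93  99 120 136 138 129 112
   83]
 [ 57  86 118 120  91  62  65  71  78  83  84  80  86 110 131 134 123 103
   76]
 [ 59  90 119 114  80  54  52  60  66  73  72  71  86 114 132 131 115  96
   73]
 [ 59  84 111 110  99  78  67  68  72  78  78  86 104 122 128 126 107  87
   69]
 [ 52  70  94 109 111 106 102 100 102 105 104 109 121 127 122 111  97  76
   58]
 [ 42  58  79  94 102 109 112 115 119 118 116 115 116 115 107 102  91  68
   55]
 [ 36  49  63  76  82  92  95 100 103 106 105 100  96  92  93  93  92  66
   53]
 [ 33  51  62  69  70  73  78  79  82  82  78  79  79  84  89  93  83  65
   50]]
```

Request:
{"method": "carry_out", "body": {"increments": [[255,[7,4,0],-8],[255,[0,0,0],-8],[255,[0,0,0],-8],[255,[0,0,0],-8],[255,[0,0,0],-8],[255,[0,0,0],-5],[255,[0,0,0],0],[255,[0,0,0],0]]}}

```text
time: 7.5
tool_pos: [0.5041, 0.2174, 0.1685]
ee_rot: [3.142, 0.0, 2.679]
wrist_force: [-1.1, -0.7, -2.5]
width: 0.0314
finger_force: 29.9
```

```bash
python3 sh.py w4; python3 - <<'E'
from h import *
c=robot.get_calibration('wrist'); print(proj(c,(.5043,.217,.058)),proj(c,(.504,.2135,.058)))
i=cv2.imread('pics/w4.png')[130:340,140:420]; cv2.imwrite('pics/w4c.png',cv2.resize(i,None,fx=2.8,fy=2.8,interpolation=cv2.INTER_CUBIC))
E
```

```text
7.5 [0.5041 0.2174 0.1685] [179.99   0.   153.52] [-1.1  -0.67 -2.54] 0.031409595789527435 [ 0.3   0.1   1.46  0.    1.58 -0.8 ]
(np.float64(273.60916988231236), np.float64(213.61691835400333)) (np.float64(269.80786765800457), np.float64(215.05597345933185))
```

View pics/w4c.png

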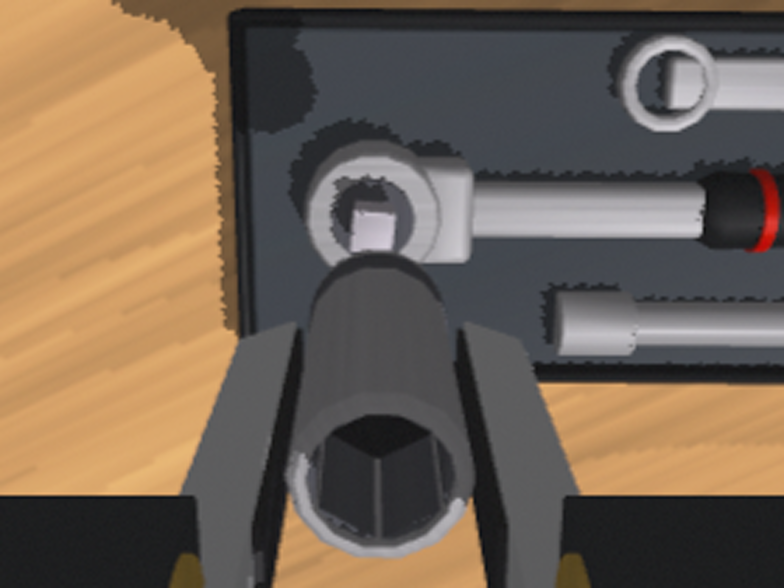

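In this view the drive's top is at about full-picture (273.8,211.8) and its sides now run nearly along the tool axes. I'm centring on it and going down to just above it.

Request:
{"method": "carry_out", "body": {"increments": [[255,[0.5,-1.5,15],0],[255,[0,0,20],0],[255,[0,0,13],0],[255,[0,0,4],0],[255,[0,0,0],0],[255,[0,0,0],0]]}}

```text
time: 8.15
tool_pos: [0.5032, 0.2172, 0.1171]
ee_rot: [3.141, 0.001, 2.683]
wrist_force: [0.4, 1.1, -3.1]
width: 0.0318
finger_force: 29.9
```

Request:
{"method": "carry_out", "body": {"increments": [[255,[0,0,2],0],[255,[0,0,2],0],[255,[0,0,1],0],[255,[0,0,1],0],[255,[0,0,1],0],[255,[0,0,0],0],[255,[0,0,0],0]]}}

```text
time: 8.85
tool_pos: [0.5027, 0.217, 0.1095]
ee_rot: [3.142, -0.0, 2.683]
wrist_force: [-0.2, 0.8, -3.2]
width: 0.0317
finger_force: 29.9
```

Request:
{"method": "carry_out", "body": {"increments": [[255,[0,0,1],0],[255,[0,0,1],0],[255,[0,0,0],0],[255,[0,0,0],0]]}}

```text
time: 9.25
tool_pos: [0.5027, 0.217, 0.1076]
ee_rot: [3.142, -0.0, 2.683]
wrist_force: [-0.5, 0.2, -1.7]
width: 0.0318
finger_force: 29.9
```

Request:
{"method": "carry_out", "body": {"increments": [[255,[0,0,1],0],[255,[0,0,0],0],[255,[0,0,0],0]]}}

```text
time: 9.55
tool_pos: [0.5028, 0.217, 0.107]
ee_rot: [3.141, 0.0, 2.683]
wrist_force: [-1.3, -1.0, 0.1]
width: 0.0318
finger_force: 29.9
```

Request:
{"method": "carry_out", "body": {"increments": [[255,[0,0,1],0],[255,[0,0,0],0],[255,[0,0,0],0]]}}

```text
time: 9.85
tool_pos: [0.5029, 0.217, 0.1062]
ee_rot: [3.141, 0.001, 2.683]
wrist_force: [-2.6, -0.2, 4.1]
width: 0.0316
finger_force: 29.9
```

Contact at about 13–14 mm above the face with a light push of about 7 N. It's off angle, so I'm turning it slowly.

Request:
{"method": "carry_out", "body": {"increments": [[255,[0,0,0],2.5],[255,[0,0,0],2.5],[255,[0,0,0],2.5],[255,[0,0,0],2.5],[255,[0,0,0],2.5],[255,[0,0,0],2.5]]}}

```text
time: 10.45
tool_pos: [0.5025, 0.2171, 0.104]
ee_rot: [-3.141, -0.001, 2.42]
wrist_force: [-0.0, -0.6, -2.7]
width: 0.0313
finger_force: 29.9
```

Request:
{"method": "carry_out", "body": {"increments": [[255,[0,0,0],2.5],[255,[0,0,0],2.5],[255,[0,0,0],2.5],[255,[0,0,0],2.5],[255,[0,0,0],2.5],[255,[0,0,0],2.5]]}}

```text
time: 11.05
tool_pos: [0.5028, 0.2173, 0.1041]
ee_rot: [3.142, -0.001, 2.158]
wrist_force: [0.3, 0.4, -3.2]
width: 0.0315
finger_force: 29.9
```

```bash
python3 -c "
from h import *
o=robot.get_obs();print(o['tool_pos'],o['wrist_force'],o['wrist_torque'],o['ee_rot'])"
```

```text
[0.50277104 0.21733152 0.10408569] [ 0.29920925  0.38023338 -3.15347944] [ 0.06061722 -0.1028509   0.21730463] [ 3.14150002e+00 -6.19060637e-04  2.15792928e+00]
```

It dropped onto the square: the vertical load is gone and the drag torque shows. Next I push it past the ball in small steps.

Request:
{"method": "carry_out", "body": {"increments": [[255,[0,0,1],0],[255,[0,0,1],0],[255,[0,0,0.5],0],[255,[0,0,0],0]]}}

```text
time: 11.45
tool_pos: [0.5028, 0.2173, 0.1033]
ee_rot: [3.141, -0.0, 2.16]
wrist_force: [-0.3, 1.0, 0.7]
width: 0.0317
finger_force: 29.9
```

Request:
{"method": "carry_out", "body": {"increments": [[255,[0,0,1],0],[255,[0,0,0],0],[255,[0,0,0],0]]}}

```text
time: 11.75
tool_pos: [0.5029, 0.2172, 0.1027]
ee_rot: [3.141, -0.0, 2.159]
wrist_force: [-2.2, 0.8, 5.1]
width: 0.0315
finger_force: 29.9
```

Request:
{"method": "carry_out", "body": {"increments": [[255,[0,0,1],0],[255,[0,0,0],0],[255,[0,0,0],0]]}}

```text
time: 12.05
tool_pos: [0.5029, 0.2172, 0.1018]
ee_rot: [3.141, -0.0, 2.159]
wrist_force: [-2.4, 1.1, 5.6]
width: 0.0322
finger_force: 29.9
```

Request:
{"method": "carry_out", "body": {"increments": [[255,[0,0,1],0],[255,[0,0,0],0],[255,[0,0,0],0]]}}

```text
time: 12.35
tool_pos: [0.5029, 0.2172, 0.1008]
ee_rot: [3.141, -0.0, 2.159]
wrist_force: [-2.0, 0.8, 5.4]
width: 0.0315
finger_force: 29.9
```

Request:
{"method": "carry_out", "body": {"increments": [[255,[0,0,1],0],[255,[0,0,0],0],[255,[0,0,0],0]]}}

```text
time: 12.65
tool_pos: [0.503, 0.2171, 0.0998]
ee_rot: [3.14, 0.0, 2.159]
wrist_force: [-1.1, -0.3, 5.8]
width: 0.0319
finger_force: 29.9
```

```bash
python3 sh.py w5; python3 - <<'E'
from h import *
o=robot.get_obs();print(o['wrist_torque'])
im=robot.snapshot('side'); cv2.imwrite('pics/side5.png',im)
a=cv2.imread('pics/w5.png')[130:340,140:420]; b=im[75:150,205:305]
cv2.imwrite('pics/c5.png',np.hstack([cv2.resize(a,(400,300),interpolation=2),cv2.resize(b,(400,300),interpolation=2)]))
E
```

```text
12.65 [0.503  0.2171 0.0998] [1.7994e+02 1.0000e-02 1.2369e+02] [-1.08 -0.25  5.79] 0.03193027217590831 [ 0.3   0.14  1.56  0.    1.45 -0.28]
[0.05434504 0.53349733 0.0389818 ]
```

View pics/c5.png

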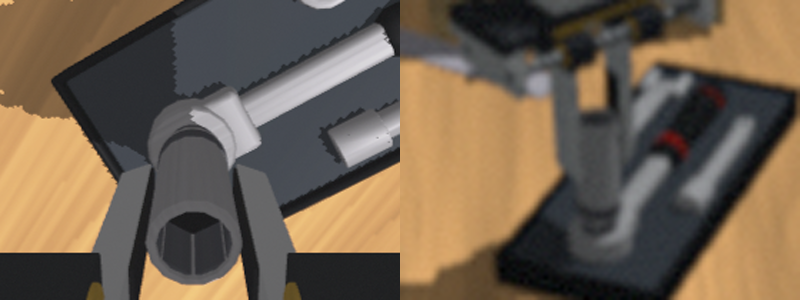

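The socket is upright on the drive, but the push stays at about 9 N because the pads are slipping. I'm releasing it and will press on its top rim with nearly closed fingertips.

Request:
{"method": "carry_out", "body": {"increments": [[0,[0,0,0],0],[0,[0,0,0],0],[0,[0,0,0],0],[0,[0,0,0],0],[0,[0,0,-15],0],[0,[0,0,-20],0],[0,[0,0,-20],0],[0,[0,0,-10],0]]}}

```text
time: 13.55
tool_pos: [0.504, 0.2174, 0.1673]
ee_rot: [3.137, 0.001, 2.159]
wrist_force: [-0.0, 0.2, -0.2]
width: 0.0922
finger_force: 0.0
```

Request:
{"method": "carry_out", "body": {"increments": [[217,[0,0,0],0],[217,[0,0,0],0],[217,[0,0,0],0],[217,[0,0,0],0],[217,[0,0,0],0],[217,[0,0,0],0],[217,[0,0,0],0],[217,[0,0,0],0]]}}

```text
time: 14.35
tool_pos: [0.5027, 0.217, 0.1639]
ee_rot: [3.142, -0.0, 2.159]
wrist_force: [-0.1, 0.6, 0.6]
width: 0.0334
finger_force: 0.0
```

```bash
python3 sh.py w6; python3 - <<'E'
from h import *
im=robot.snapshot('side'); cv2.imwrite('pics/side6.png',im)
a=cv2.imread('pics/w6.png')[130:340,140:420]; b=im[75:150,205:305]
cv2.imwrite('pics/c6.png',np.hstack([cv2.resize(a,(400,300),interpolation=2),cv2.resize(b,(400,300),interpolation=2)]))
E
```

```text
14.35 [0.5027 0.217  0.1639] [180.   -0.  123.7] [-0.06  0.57  0.63] 0.033379606572656706 [ 0.3   0.1   1.47  0.    1.57 -0.28]
```

View pics/c6.png

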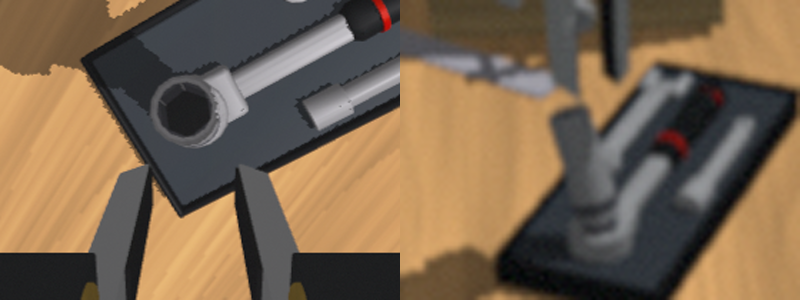

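```bash
python3 - <<'E'
from h import *
z=np.load('pics/w6.npz'); c={k:z[k] for k in z.files}; t=c['tcp']; y=c['rot'][2]
R=np.array([[np.cos(y),np.sin(y)],[np.sin(y),-np.cos(y)]])
print(proj(c,[.503,.2165,.129]),proj(c,[.503,.2165,.05]))
q=plane(c,273,207.5,.127); print(q,R@(q-t)[:2]*1e3)
s=robot.get_calibration('side')
print(proj(s,[.503,.2165,.129]),proj(s,[.503,.2165,.05]),proj(s,q))
a=cv2.imread('pics/w6.png')[170:260,220:340]; b=cv2.imread('pics/side6.png')[90:150,225:305]
cv2.imwrite('pics/c7.png',np.hstack([cv2.resize(a,(400,300),interpolation=2),cv2.resize(b,(400,300),interpolation=2)]))
E
```

```text
(np.float64(273.7518599959179), np.float64(248.00019582402638)) (np.float64(274.1386170512493), np.float64(213.11471342690487))
[0.48797335 0.23821049 0.127     ] [25.82213382 -0.51489014]
(np.float64(252.5232358706319), np.float64(103.01582921198967)) (np.float64(253.7430506165062), np.float64(127.1833030544642)) (np.float64(246.8662854228363), np.float64(99.88903779701562))
```

View pics/c7.png

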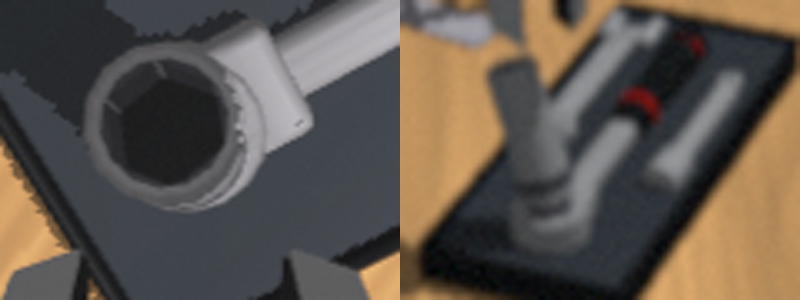

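The socket leans about 18° along tool +x: with the ball on one side it pivoted about the pad axis. I'll turn the hand 90° so the flat pads right it in that direction, grip lower, then push.

Request:
{"method": "carry_out", "body": {"increments": [[0,[0,0,0],8.5],[0,[0,0,0],8.5],[0,[0,0,0],8.5],[0,[0,0,0],8.5],[0,[0,0,0],8.5],[0,[0,0,0],8.5],[0,[0,0,0],8.5],[0,[0,0,0],8.5]]}}

```text
time: 15.25
tool_pos: [0.5027, 0.217, 0.164]
ee_rot: [3.142, -0.0, 0.966]
wrist_force: [0.5, -0.3, 0.1]
width: 0.086
finger_force: 0.0
```

Request:
{"method": "carry_out", "body": {"increments": [[0,[0,0,0],8.5],[0,[0,0,0],8.5],[0,[0,-6,0],5],[0,[0,0,20],0],[0,[0,0,20],0],[0,[0,0,20],0],[0,[0,0,20],0],[0,[0,0,0],0]]}}

```text
time: 16.05
tool_pos: [0.4967, 0.2209, 0.0806]
ee_rot: [-3.14, 0.007, 0.588]
wrist_force: [-0.3, 0.1, -0.2]
width: 0.0942
finger_force: 0.0
```

Request:
{"method": "carry_out", "body": {"increments": [[0,[0,0,0],0],[0,[0,0,0],0]]}}

```text
time: 16.25
tool_pos: [0.4999, 0.222, 0.0856]
ee_rot: [3.141, -0.003, 0.588]
wrist_force: [-0.3, -0.5, -0.6]
width: 0.0937
finger_force: 0.0
```

Request:
{"method": "carry_out", "body": {"increments": [[255,[0,2,0],0],[255,[0,2,0],0],[255,[0,2,0],0],[255,[0,0,0],0],[255,[0,0,0],0],[255,[0,0,0],0],[255,[0,0,0],0],[255,[0,0,0],0]]}}

```text
time: 17.05
tool_pos: [0.5025, 0.2163, 0.0838]
ee_rot: [3.141, 0.0, 0.588]
wrist_force: [1.3, -1.9, 1.2]
width: 0.0333
finger_force: 1.2
```

Request:
{"method": "carry_out", "body": {"increments": [[255,[0,0,0],0],[255,[0,0,0],0],[255,[0,0,0],0],[255,[0,0,0],0],[255,[0,0,0],0]]}}

```text
time: 17.55
tool_pos: [0.5029, 0.2159, 0.084]
ee_rot: [3.14, -0.0, 0.588]
wrist_force: [2.9, -4.4, -0.4]
width: 0.0318
finger_force: 29.9
```

```bash
python3 sh.py w8; python3 - <<'E'
from h import *
print(robot.get_obs()['wrist_torque'])
im=robot.snapshot('side'); cv2.imwrite('pics/side8.png',im)
a=cv2.imread('pics/w8.png')[130:340,140:420]; b=im[75:150,205:305]
cv2.imwrite('pics/c8.png',np.hstack([cv2.resize(a,(400,300),interpolation=2),cv2.resize(b,(400,300),interpolation=2)]))
E
```

```text
17.55 [0.5029 0.2159 0.084 ] [ 1.799e+02 -1.000e-02  3.368e+01] [ 2.88 -4.44 -0.39] 0.031761821216102326 [ 0.3   0.15  1.58 -0.    1.42  1.29]
[-0.9859622  -0.46371009  0.00492549]
```

View pics/c8.png

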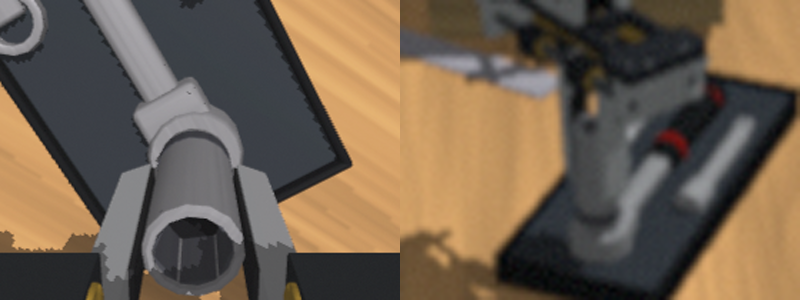

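The socket stands upright between the pads again. I'm pushing it down in small steps, going by force from here (no more pictures).

Request:
{"method": "carry_out", "body": {"increments": [[255,[0,0,1],0],[255,[0,0,0],0],[255,[0,0,0],0]]}}

```text
time: 17.95
tool_pos: [0.5029, 0.2159, 0.0836]
ee_rot: [3.14, -0.0, 0.588]
wrist_force: [2.2, -4.4, 1.7]
width: 0.0317
finger_force: 29.9
```

Request:
{"method": "carry_out", "body": {"increments": [[255,[0,0,1],0],[255,[0,0,0],0],[255,[0,0,0],0]]}}

```text
time: 18.25
tool_pos: [0.503, 0.2159, 0.0832]
ee_rot: [3.139, -0.001, 0.588]
wrist_force: [1.1, -5.1, 3.5]
width: 0.0316
finger_force: 30.0
```

```bash
python3 -c "
from h import *
o=robot.get_obs();print(o['tool_pos'],o['wrist_force'],o['wrist_torque'],o['ee_rot'])"
```

```text
[0.50297753 0.215898   0.0832044 ] [ 1.0736903  -5.12832856  3.45689535] [-1.12946049 -0.19163977  0.02220691] [ 3.13941679e+00 -6.68916139e-04  5.87919191e-01]
```

Request:
{"method": "carry_out", "body": {"increments": [[255,[0,0,1],0],[255,[0,0,0.5],0],[255,[0,0,0],0],[255,[0,0,0],0]]}}

```text
time: 18.65
tool_pos: [0.503, 0.2159, 0.0826]
ee_rot: [3.139, -0.001, 0.588]
wrist_force: [0.0, -5.2, 6.5]
width: 0.0319
finger_force: 30.0
```

Request:
{"method": "carry_out", "body": {"increments": [[255,[0,0,1],0],[255,[0,0,0.5],0],[255,[0,0,0],0],[255,[0,0,0],0]]}}

```text
time: 19.05
tool_pos: [0.5031, 0.2159, 0.0819]
ee_rot: [3.139, -0.001, 0.588]
wrist_force: [-1.4, -5.8, 10.3]
width: 0.0312
finger_force: 30.0
```

Request:
{"method": "carry_out", "body": {"increments": [[255,[0,0,1],0],[255,[0,0,0],0],[255,[0,0,0],0]]}}

```text
time: 19.35
tool_pos: [0.5031, 0.2159, 0.0816]
ee_rot: [3.139, -0.002, 0.588]
wrist_force: [-2.4, -6.9, 11.4]
width: 0.0316
finger_force: 30.0
```

Request:
{"method": "carry_out", "body": {"increments": [[255,[0,0,1],0],[255,[0,0,0],0],[255,[0,0,0],0]]}}

```text
time: 19.65
tool_pos: [0.5032, 0.2159, 0.0811]
ee_rot: [3.139, -0.002, 0.588]
wrist_force: [-2.8, -7.7, 14.9]
width: 0.0315
finger_force: 30.0
```

Request:
{"method": "carry_out", "body": {"increments": [[255,[-1,1.2,0],0],[255,[0,0,0],0],[255,[0,0,0],0]]}}

```text
time: 19.95
tool_pos: [0.5031, 0.2156, 0.0812]
ee_rot: [3.141, -0.004, 0.588]
wrist_force: [-1.7, -4.4, 13.5]
width: 0.0318
finger_force: 30.0
```

Request:
{"method": "carry_out", "body": {"increments": [[255,[0,0,0.8],0],[255,[0,0,0],0],[255,[0,0,0],0]]}}

```text
time: 20.25
tool_pos: [0.5032, 0.2157, 0.0809]
ee_rot: [3.141, -0.004, 0.588]
wrist_force: [-3.4, -4.7, 15.5]
width: 0.0317
finger_force: 30.0
```

```bash
python3 -c "
from h import *
o=robot.get_obs();print(o['tool_pos'],o['wrist_force'],o['wrist_torque'],o['ee_rot'])"
```

```text
[0.50315633 0.21567677 0.08093374] [-3.40482881 -4.71642161 15.46611132] [-0.93461509  0.81101501 -0.0225842 ] [ 3.14079325 -0.00404246  0.58828198]
```

The force climbs at the foam's rate, 6 N/mm, and the rim sits low in the last picture, so righting the socket may already have snapped it home. I'm easing off and checking numerically.

Request:
{"method": "carry_out", "body": {"increments": [[255,[0,0,-3],0],[255,[0,0,-3],0],[255,[0,0,-1.5],0],[255,[0,0,0],0],[255,[0,0,0],0]]}}

```text
time: 20.75
tool_pos: [0.5029, 0.2155, 0.0837]
ee_rot: [3.142, -0.002, 0.588]
wrist_force: [4.7, -1.3, -0.2]
width: 0.0316
finger_force: 30.0
```

```bash
cat > rim.py <<'E'
from h import *
import sys
z=np.load(f'pics/{sys.argv[1]}.npz'); c={k:z[k] for k in z.files}
g=cv2.cvtColor(cv2.imread(f'pics/{sys.argv[1]}.png'),6)
for thr in (40,50,60):
    m=(g[240:345,230:325]<thr).astype(np.uint8)
    k=[q for q in cv2.findContours(m,1,2)[0] if 300<cv2.contourArea(q)<3000]
    for q in k:
        e=cv2.fitEllipse(q); print(thr,np.round(e[0],1)+[230,240],np.round(e[1],1))
E
python3 sh.py w9; for i in w2 w3 w4 w5 w8 w9; do echo $i; python3 rim.py $i; done; python3 -c "
from h import *
c=robot.get_calibration('wrist');t=robot.get_obs()['tool_pos'];print([(h,np.round(proj(c,t+[0,0,h]),1)) for h in (.028,.032,.036,.04,.046)])"
```

```text
20.75 [0.5029 0.2155 0.0837] [ 1.80e+02 -1.10e-01  3.37e+01] [ 4.71 -1.25 -0.23] 0.0315794097369123 [0.3  0.15 1.58 0.   1.41 1.28]
w2
40 [275.4 299.3] [42.2 43.9]
40 [312.7 305.1] [ 9.3 96.5]
40 [236.8 307.2] [  8.4 106.4]
50 [275.2 299.2] [42.6 45.4]
50 [275.4 353.5] [ 84.6 268.3]
60 [275.8 299.8] [42.8 51.6]
60 [275.8 345.8] [ 84.1 248.8]
w3
40 [275.3 285.1] [13.9 30.1]
40 [313.5 308.6] [  8.4 110.6]
40 [236.2 310.3] [  8.2 108.9]
50 [274.9 299.3] [42.5 44.9]
50 [276.  353.2] [ 85.1 263. ]
60 [276.2 300.1] [44.2 45.8]
60 [275.9 345.8] [ 84.7 243.5]
w4
40 [275.4 285. ] [13.6 30.1]
40 [313.4 308.7] [  8.4 110.3]
40 [237.7 301.5] [ 8.4 90.8]
50 [275.2 299.1] [41.8 44.6]
50 [275.5 354.5] [ 85.3 266.6]
60 [275.4 299.9] [43.6 44.4]
60 [275.6 356.6] [ 86.6 268.1]
w5
40 [314.7 315.9] [  8.2 119.9]
40 [235.  318.1] [  8.  121.8]
50 [275.  299.1] [40.5 44.6]
50 [313.5 307.9] [  8.5 105. ]
50 [236.1 311.4] [  8.4 111.3]
60 [275.2 299.8] [43.8 44.1]
60 [275.5 360.1] [ 85.6 283.2]
w8
40 [275.4 289.2] [13.5 33.2]
40 [313.7 309. ] [ 8.3 99. ]
40 [237.6 304.1] [ 8.6 92.6]
50 [279.2 303.9] [39.2 46.5]
50 [313.6 307.1] [ 9.2 99.9]
50 [237.8 302. ] [ 9.1 92.8]
60 [275.7 305.7] [45.9 49.8]
60 [275.6 302.7] [ 89.5 113.2]
w9
40 [275.  289.3] [13.  33.5]
40 [312.9 305.6] [ 8.6 94.9]
40 [237.8 303.1] [ 8.5 90.7]
50 [279.7 304.5] [39.7 46.7]
50 [312.7 303.6] [ 8.9 93.4]
50 [237.1 305.6] [ 8.7 97.6]
60 [275.8 305.4] [45.8 50. ]
60 [275.1 301.9] [ 87.6 114.7]
[(0.028, array([275.6, 300.2])), (0.032, array([275.6, 304.9])), (0.036, array([275.6, 309.9])), (0.04, array([275.6, 315.2])), (0.046, array([275.6, 323.6]))]
```

Request:
{"method": "carry_out", "body": {"increments": [[0,[0,0,0],0],[0,[0,0,0],0],[0,[0,0,0],0],[0,[0,0,0],0],[0,[0,0,-20],0],[0,[0,0,-30],0],[0,[0,0,-30],0],[0,[0,0,0],0]]}}

```text
time: 21.6
tool_pos: [0.5045, 0.2161, 0.169]
ee_rot: [3.139, -0.009, 0.588]
wrist_force: [-0.5, -0.3, 0.6]
width: 0.0916
finger_force: 0.0
```

Request:
{"method": "carry_out", "body": {"increments": [[0,[0,0,0],0],[0,[0,0,0],0]]}}

```text
time: 21.8
tool_pos: [0.5011, 0.2149, 0.1619]
ee_rot: [-3.14, 0.003, 0.588]
wrist_force: [0.6, -0.6, 0.5]
width: 0.0939
finger_force: 0.0
```

```bash
python3 sh.py w10; python3 - <<'E'
from h import *
z=np.load('pics/w10.npz'); c={k:z[k] for k in z.files}
for h in (.122,.13): print(h,np.round(proj(c,[.503,.216,h]),1))
g=cv2.cvtColor(cv2.imread('pics/w10.png'),6)
for thr in (40,50,60,70):
    m=(g[150:300,200:350]<thr).astype(np.uint8)
    for q in cv2.findContours(m,1,2)[0]:
        if 300<cv2.contourArea(q)<2500:
            e=cv2.fitEllipse(q); print(thr,np.round(e[0],1)+[200,150],np.round(e[1],1),cv2.contourArea(q))
im=robot.snapshot('side'); cv2.imwrite('pics/side10.png',im); s=robot.get_calibration('side')
for h in (.122,.13,.042): print('side',np.round(proj(s,[.503,.216,h]),1))
print(cv2.cvtColor(im,6)[90:136:1,236:272:2])
E
```

```text
21.8 [0.5011 0.2149 0.1619] [-1.7994e+02  1.7000e-01  3.3700e+01] [ 0.58 -0.6   0.52] 0.09388591081540405 [0.3  0.1  1.47 0.   1.57 1.28]
0.122 [275.9 241.7]
0.13 [275.9 246.4]
40 [278.7 233.1] [20.1 30.9] 394.5
40 [227.1 210.8] [ 37.7 125. ] 937.5
50 [278.8 233.7] [21.6 32.5] 430.5
50 [326.5 225.6] [  6.4 133.4] 322.5
50 [225.7 205.7] [ 40.3 132.4] 1057.0
60 [276.7 237.9] [31.4 33.5] 779.5
70 [276.8 238.3] [31.9 35.5] 848.0
side [252.6 105.3]
side [252.5 102.8]
side [253.9 129.6]
[[ 98 102  42  33  65 104 149 153 157 158 152 141  93  82  87  98 115 105]
 [ 90  94  64  75  86 100 146 152 156 159 154 142  96  83  91  98  95  60]
 [ 97  98 101 118 122 128 151 153 155 158 156 144  97  86  93 100 110  60]
 [128 129 138 148 147 153 157 152 152 158 157 144  96  84  94 102 125  79]
 [151 153 156 159 156 160 157 155 152 158 156 147  98  85  96 101 131  90]
 [161 159 159 159 150 157 160 153 152 156 158 147  98  85  96 101 129 114]
 [155 159 158 153 142 157 158 156 154 155 156 151 102  86  96 101 128 130]
 [144 151 155 148 142 157 159 156 153 153 156 154 105  83  98 100 130 136]
 [138 140 144 
[... 2136 characters left out ...]
119 143 112  67  51  54]
 [158  94  32  49  52  51  47  61  68  72  75  77 111 142 101  53  51  52]
 [133  57  41  52  52  53  48  49  60  63  63  59 111 142  91  51  52  51]
 [ 98  36  45  53  51  53  56  45  44  55  49  52 120 134  86  48  50  52]
 [ 59  39  51  54  55  50  65  50  40  40  42  63 126 128  80  54  52  51]
 [ 33  45  54  53  50  55  69  60  52  44  53  82 135 120  73  51  51  53]
 [ 31  49  50  51  52  55  70  71  61  58  72 101 134 111  67  51  51  52]
 [ 43  55  54  53  48  54  70  70  75  76 102 117 127 102  61  51  53  53]
 [ 50  53  50  50  44  46  68  73  91  98 115 117 110  90  51  52  49  53]
 [ 51  50  45  40  36  39  64  74  92 104 105 102  97  91  53  50  50  49]]
```

The side view puts the rim hole at v≈106 and the wrist view at (277,238). The home predictions were 105.3 and 241.7; at the ball they would be 102.8 and 246.4. So it stands upright, free and fully home. I'm backing off and handing in.

Request:
{"method": "carry_out", "body": {"increments": [[0,[0,0,-20],0],[0,[0,0,-20],0],[0,[0,0,0],0],[0,[0,0,0],0],[0,[0,0,0],0]]}}

```text
time: 22.4
tool_pos: [0.5014, 0.2149, 0.2018]
ee_rot: [-3.141, 0.003, 0.588]
wrist_force: [0.9, -0.3, -0.5]
width: 0.0938
finger_force: 0.0
```

```bash
python3 -c "
from bench import robot
print(robot.close_job())"
```

```text
the job is handed in; nothing more can be done
None
```

The job is handed in (no verdict was returned): by the side and wrist pictures the deep socket is upright, fully home on the ratchet's drive and let go of, at about 18 N peak push. I viewed 11 pictures, one over the limit of 10.

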